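Seat an offcut and nip it up in the ratchet clamp

TASK

Push the box-section offcut that stands on the bench clamp back, gently, until it is home against the back stop. Then pump the clamp's trigger (squeeze it towards the fixed handle, let it spring back, squeeze again; move the jaw in no other way) until the sprung foot bears on the offcut and its spring is pressed in about half way - too far would crush the thin walls. Finish while still holding the trigger squeezed; do not let it go.

Things in the scene. Friction and masses are not known exactly. Their poses are not given: they have to be found in the camera images.
- clamp: Fixed bench clamp on a steel base plate 12 mm thick, 135 (x) by 250 (y) mm. Origin on the table top under the rod's axis; x away from the robot, y left, z up. Right: grey anvil, face at y = -125 mm, top z = 76. Left: grey housing, y 4 to 78 mm, x -25 to 25, top z = 76. A toothed rod runs through it along y at z = 45 mm to the sprung foot at its right end.
- clamp_grip (a point): Point fixed on the clamp (clamp x 0, y 42.5, z 144 mm), midway between handle's left face and trigger's right face when fully squeezed (25 mm over both; 47 mm at rest). TCP here, closing line along clamp y: shutting the fingers squeezes the trigger through its whole stroke; opened to 72 mm or more they let it spring back fully.
- trigger_turn (a joint): Trigger angle, rad: 0 at rest, 0.27 fully squeezed (its bar 21 mm to the left, +y, towards the handle). A spring, 3 to 5 N at the bar, returns it. Its pawl drives the rod 37 mm per rad: 10 mm a whole squeeze, less up to 6 mm until a tooth (6 mm pitch) is caught; usually 6 mm a stroke. The bar takes about 12 N with the foot free, up to 20 N with it pressed.
- jaw_travel (a joint): Advance of the rod with the foot, m, towards the anvil (-y); 0 fully drawn back, up to 0.062; starts at 0.008 to 0.022. A brake (18 N) holds it wherever it is left when the trigger springs back.
- foot_press (a joint): How far the foot is pressed back into its spring, m: 0 free, 0.018 bottomed; 1 N to start and 1 N more per mm. About half way, 0.009, is wanted. Between foot and rod flange the steel coils show, 18 mm long when free.
- foot_face (a point): Centre of the foot's face, a round rubber pad 30 mm across; it moves with the jaw; at jaw_travel 0 and foot_press 0 it is at clamp y = -42 mm, z = 45 mm.
- trigger: Trigger: upright lever, origin at its hinge (clamp y = 30, z = 66 mm), leaning to the right at rest, with a black round cross bar 12 mm thick and 28 mm long (x) 79 mm from the hinge, at about z = 144 mm.
- jaw: The toothed rod with its flange and coil spring, carrying the foot; origin coincides with the clamp's origin at jaw_travel 0. The robot must not push it or the foot.
- back_stop: Fixed dark steel block on the base plate behind the offcut, 40 mm wide (y) and high. Origin at the foot of its front face (12 mm above the table), middle of its width; x points away from the robot. Bolted at a different depth each time. The offcut is home when its back face touches this front face.
- offcut: Loose upright offcut of plain aluminium box section, 45 x 45 mm, 62 mm tall, wall 4 mm, about 0.15 kg. Origin at the centre of its underside, which stands on the base plate (z = 12 mm), between foot and anvil, 20 to 50 mm short of the back stop. Home, its origin is at x = -22.5 mm in the stop's frame. A gap to the anvil is closed by the jaw, which slides it along.
- handle_top (a point): Top centre of the black fixed handle that stands on the clamp's housing: an upright bar 26 mm (x) by 12 mm (y), from z = 76 to 177 mm; clamp y = 49 mm, its left face at y = 55 mm. The trigger stands to the right of it.
- foot: The sprung foot on the right end of the rod: round rubber pad 30 mm across, 6 mm thick, with a steel sleeve behind it; carried by the jaw. Origin coincides with the clamp's origin at jaw_travel 0 and foot_press 0.

How it is judged:
On the way, in this order (a step that is already met when the one before it is completed fails the run):
1. the offcut is home against the back stop while the foot is still free (x of offcut in the frame of back_stop above -0.0255 m and value of joint foot_press below 0.001 m), for 0.2 s.
2. the foot bears on the offcut (value of joint foot_press above 0.004 m), for 0.2 s.
At the end, for the whole second after the job is handed in: The foot is pressed 4 to 14 mm into its spring against the offcut (3 to 18 N); the offcut stands upright within 0.06 rad on the base plate, within 4 mm of the back stop, at rest and untouched by the robot; the fingers still hold the trigger squeezed (more than 0.04 rad, with more than 1.5 N) (value of joint foot_press between 0.004 and 0.014 m and contact force between foot and offcut between 3 and 18 N and value of joint trigger_turn above 0.04 rad and contact force between the fingers and trigger above 1.5 N and contact force between the arm and offcut below 0.5 N and x of offcut in the frame of back_stop above -0.0265 m and angle between the z axis of offcut and the z axis of clamp, either way round below 0.06 rad and height (world z) of offcut below 0.018 m and linear speed of offcut below 0.01 m/s); the arm keeps its last pose, push and grip.
It fails at once if the offcut is crushed: the foot is pressed more than 16 mm into its spring (value of joint foot_press above 0.016 m).
It fails at once if the robot pushes the jaw or the foot directly (contact force between any of the arm, the fingers and jaw above 2 N).
It fails at once if the offcut is rammed with more than 40 N (contact force between any of the fingers, the arm and offcut above 40 N).
It fails at once if the offcut is tipped over (angle between offcut's own z axis and vertical above 0.4 rad).
It also fails if it takes over 64 s, if anything falls off the work surface, if the arm or the gripper's body presses on something with over 40 N, if the wrist force passes 120 N, or if a joint passes its speed limit or range.

ROBOT

A 6-joint arm with a two-finger parallel gripper is mounted at the origin on a cart in front of the work surface, level with it; the furniture and walls round the work are solid. World frame = base frame: x ahead of the robot, y to its left, z up, the work surface at z = 0. Lengths are in m, angles in rad, forces in N, time in s.
With the tool pointing down it reaches from about 0.325 to 0.775 m from the base axis. Payload 5.5 kg.
Tool frame: the origin (TCP) lies between the finger pads, 19 mm behind the fingertips; this is the grasp point; z points along the fingers, y is the line along which they close (so a half turn about z gives the same grasp; the last joint's range is limited). The gripper opens to 88 mm and grips with 3 to 60 N. Pads are 20 mm wide; open, the fingers measure 115 mm over their backs; the gripper's body (75 mm by 178 mm) begins 61 mm behind the grasp point.
Start: joints at [-1.345, 0.091, 1.231, -0, 1.82, -0.057], TCP at [0.167, -0.576, 0.241] pointing down, gripper open.
Joint ranges: [-2.87, 2.87], [-0.86, 2.18], [0.17, 2.46], [-1.51, 4.65], [0.06, 2.69], [-2.65, 2.65]. Speed limits (rad/s): [2.57, 2.57, 3.01, 3.14, 3.14, 3.14].

INTERFACE

Orientations are given as [roll, pitch, yaw] about the fixed x, y, z axes, in that order (R = Rz(yaw) Ry(pitch) Rx(roll)).
In Python, from workcell import r, viewer gives the robot as it stands. The module is installed in compiled form; this text tells all that it offers.
- The arm moves only by the tool apply_moves, never from a script. Its argument "plan" is text: rows parted by semicolons, each of 7 numbers parted by spaces: the shift along the tool's x, y, z in m, then the turn, a rotation vector about the tool's x, y, z in degrees, then the finger opening in m, from 0 to 0.0878. A call has exactly 8 rows; each row is the pose to reach, as a shift and turn from the pose commanded when the call began, along the tool's axes at that moment; what a row does not reach only later rows make up. A row lasts 1/12 s, in which the tool goes at most 41.7 mm and 7.16 degrees, less where a joint would pass 70% of its speed; a pose out of reach is approached as far as the arm can. A call with a gripper value outside its range is refused whole. The fingers move at their own pace and stop on an object; the grip force is fixed at half the most. Time passes only in rows, so rows that repeat a pose let the fingers close, or fill a call up. It gives the time, the measured TCP pose, the force, the opening and the grip force at its end, in the units of the state.
- r.sense(): the state, without advancing time (a new reading comes with each control period).
- viewer.get_image(name): name is "scene" or "top" or "wrist"; returns a dict with "pixels" (384x512x3 uint8, red, green, blue), "range_z" (384x512 float32, m along the optical axis (not along the pixel's ray), 0 where there is no reading), "fx", "fy", "cx", "cy" (pixels), "R" (3x3) and "t" (3): a world point X has camera coordinates R X + t. Camera axes: x right, y down, z forward; pixel columns grow to the right and rows downward; lengths in m; the calibration is good to about 2 mm. A picture is of the moment at which its call begins.
- r.hand_in(): hands the job in; it is judged then, once.
The state is a dict: "clock": time; "qpos": joint angles; "dq": joint speeds; "joint_torque": joint torques, N m; "tool_pos": TCP position; "orientation": TCP orientation; "wrist_force": force on the tool from outside, world axes, zero at the start; "torque": the same for the moment, N m; "opening": opening from 0.0 (shut) to 1.0 (fully open); "grasp_force": force on a finger pad.
Only numpy, scipy, OpenCV 4.12 (cv2) and the standard library are available. Lean on these libraries where they do the work, as an engineer would, in place of code of your own. Each camera call takes 0.05 s, during which the arm holds its last target. There are 200 camera calls.

## Working session

There is one attempt and no reset: what is moved stays moved. The work goes in short steps, Python scripts to look and compute and a tool call to move; the robot and the scene stay as the last step left them, time stands still between calls to the robot, and variables do not carry over. Pictures are saved under pics/ and viewed, at most 10 in all, crops included, and the job is handed in when it is done.

Besides the shell and the picture viewer there is one more tool, called after ">>>" as name(argument=value, ...) on one line, values as JSON. apply_moves: Moves the arm, as the interface text tells. Its arguments: {"type":"object","properties":{"plan":{"type":"string"}},"required":["plan"]}

```bash
mkdir -p pics; cat > h.py <<'E'
import numpy as np, cv2
from workcell import r, viewer
def grab(n):
    d=viewer.get_image(n); return d
def save(d,f,crop=None,s=1):
    p=d["pixels"][:,:,::-1]
    if crop: p=p[crop[1]:crop[3],crop[0]:crop[2]]
    cv2.imwrite("pics/"+f,cv2.resize(p,None,fx=s,fy=s,interpolation=cv2.INTER_CUBIC))
def cloud(d):
    z=d["range_z"]; v,u=np.mgrid[:z.shape[0],:z.shape[1]]
    c=np.stack([(u-d["cx"])/d["fx"]*z,(v-d["cy"])/d["fy"]*z,z],-1)
    w=(c-d["t"])@d["R"]; w[z==0]=np.nan; return w
E
python3 - <<'E'
from h import *
ims=[]
for n in("scene","top"):
    d=grab(n); np.savez("pics/"+n+".npz",**d); save(d,n+".png",s=1.5)
    print(n,-np.array(d["R"]).T@d["t"],d["fx"])
s=r.sense(); print(s)
E
```

```text
scene [ 1.12600093 -0.08894097  0.70665504] 472.14472959231887
top [0.35306661 0.01705549 0.95766402] 415.9062705822313
{'clock': 0.1, 'qpos': array([-1.34470086e+00,  9.17766294e-02,  1.23177912e+00,  2.43240052e-05,
        1.81978568e+00, -5.67120174e-02]), 'dq': array([ 0.00066636, -0.00136934, -0.00332102,  0.00104574, -0.000394  ,
       -0.00032135]), 'joint_torque': array([ 2.96740851e-03, -4.47859240e+01, -4.07569063e+01,  6.99766818e-02,
        2.84103630e-02, -1.15431999e-04]), 'tool_pos': array([ 0.1673779 , -0.57593718,  0.24031636]), 'orientation': array([-3.13984803e+00, -1.22669839e-04,  2.82813352e-01]), 'wrist_force': array([0.69935407, 0.11030538, 0.51694584]), 'torque': array([ 0.03310846, -0.00644709,  0.00459137]), 'grasp_force': 0.0, 'opening': 1.0030220540664936}
```

View pics/scene.png

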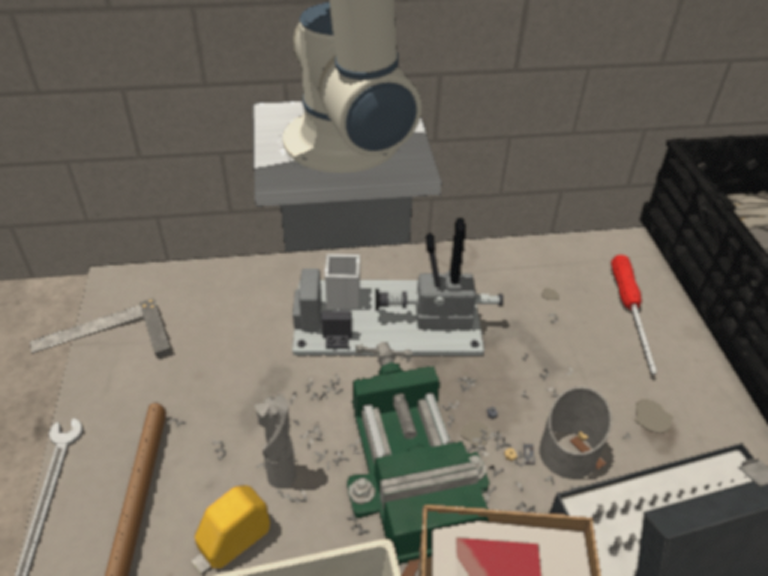

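View pics/top.png

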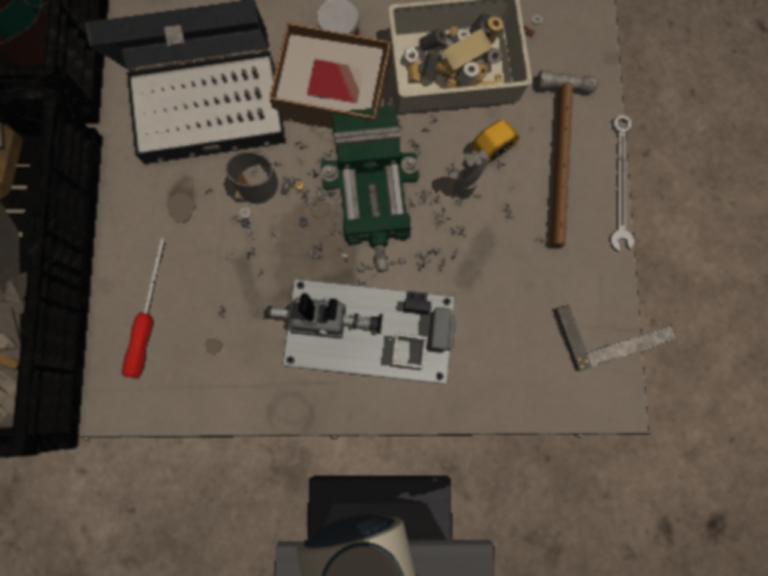

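The scene view, which looks back at the robot, shows the clamp at about (390,310). In the top view (up = +x, left = +y) the offcut top is at (405,350), the back stop at (416,301), the anvil at (440,330) and the handle at (305,305). The clamp is turned slightly. Next I'll measure with the depth images.

```bash
python3 - <<'E'
from h import *
P=[];C=[]
for n in("scene","top"):
    d=dict(np.load(f"pics/{n}.npz")); w=cloud(d)
    m=(np.abs(w[...,0]-.36)<.17)&(np.abs(w[...,1]-.03)<.2)&(w[...,2]>.006)&(w[...,2]<.2)
    p=w[m]; print(n,len(p))
    h=np.histogram(p[:,2],bins=np.arange(.0,.2,.004)); print([(round(b,3),c) for b,c in zip(h[1],h[0]) if c>8])
    def rect(lo,hi,name,split=True):
        mm=(m&(w[...,2]>lo)&(w[...,2]<hi)).astype(np.uint8)
        k,lab,st,_=cv2.connectedComponentsWithStats(mm)
        for i in range(1,k):
            if st[i,4]<12: continue
            q=w[lab==i]
            (cx,cy),(a,b),an=cv2.minAreaRect((q[:,:2]*1000).astype(np.float32))
            print(' ',name,st[i,4],'c',round(cx,1),round(cy,1),'sz',round(a,1),round(b,1),'ang',round(an,1),'z',np.round(np.median(q[:,2])*1000,1))
    rect(.008,.016,'plate'); rect(.047,.057,'stop'); rect(.070,.080,'76'); rect(.13,.16,'bar');rect(.168,.19,'handle')
E
```

```text
scene 8614
[(np.float64(0.004), np.int64(44)), (np.float64(0.008), np.int64(566)), (np.float64(0.012), np.int64(1987)), (np.float64(0.016), np.int64(191)), (np.float64(0.02), np.int64(188)), (np.float64(0.024), np.int64(185)), (np.float64(0.028), np.int64(146)), (np.float64(0.032), np.int64(133)), (np.float64(0.036), np.int64(191)), (np.float64(0.04), np.int64(238)), (np.float64(0.044), np.int64(237)), (np.float64(0.048), np.int64(307)), (np.float64(0.052), np.int64(359)), (np.float64(0.056), np.int64(180)), (np.float64(0.06), np.int64(144)), (np.float64(0.064), np.int64(152)), (np.float64(0.068), np.int64(148)), (np.float64(0.072), np.int64(396)), (np.float64(0.076), np.int64(483)), (np.float64(0.08), np.int64(37)), (np.float64(0.084), np.int64(46)), (np.float64(0.088), np.int64(17)), (np.float64(0.092), np.int64(34)), (np.float64(0.096), np.int64(39)), (np.float64(0.1), np.int64(51)), (np.float64(0.104), np.int64(55)), (np.float64(0.108), np.int64(49)), (np.float64(0.112), np.int64(60)), (np.float64(0.116), np.int64(54)), (np.float64(0.12), np.int64(66)), (np.float64(0.124), np.int
[... 2827 characters left out ...]
 83.4 z 12.7
  plate 215 c 429.7 -37.5 sz 35.2 33.0 ang 81.3 z 12.8
  stop 132 c 495.7 -50.6 sz 40.0 16.2 ang 82.5 z 51.8
  stop 87 c 487.3 152.4 sz 35.4 16.1 ang 89.9 z 51.7
  stop 161 c 471.6 31.2 sz 54.8 22.3 ang 85.3 z 52.9
  76 400 c 478.6 95.3 sz 73.8 50.7 ang 83.1 z 76.0
  76 321 c 458.8 -81.7 sz 24.8 60.7 ang 83.3 z 76.2
  76 149 c 427.5 -36.3 sz 44.8 45.0 ang 82.2 z 74.4
  bar 30 c 477.3 99.1 sz 7.4 23.4 ang 62.6 z 144.0
  bar 89 c 476.1 69.0 sz 11.9 28.0 ang 84.2 z 148.8
  bar 73 c 211.4 47.2 sz 2.8 68.0 ang 12.4 z 148.9
  bar 28 c 212.5 -5.4 sz 28.0 3.5 ang 80.8 z 151.6
  handle 80 c 480.2 103.2 sz 11.7 25.3 ang 83.6 z 176.6
  handle 308 c 204.0 33.5 sz 115.0 27.7 ang 89.8 z 181.2
```

```bash
cat >> h.py <<'E'
from scipy.spatial.transform import Rotation as Ro
O=np.array([.4746,.055,0]); YAW=-.1134; RC=Ro.from_euler('z',YAW).as_matrix()
def toclamp(p): return RC.T@(np.asarray(p)-O)
def shift(target_clamp):
    s=r.sense(); T=Ro.from_euler('xyz',s["orientation"])
    W=Ro.from_matrix(RC)*Ro.from_euler('x',np.pi)
    d=T.as_matrix().T@(O+RC@np.array(target_clamp)-s["tool_pos"])
    print('t',round(s['clock'],2),'now(clamp)',np.round(toclamp(s['tool_pos']),4),'shift',np.round(d,4),'turn',np.round((T.inv()*W).as_rotvec(degrees=True),2),'F',np.round(s['wrist_force'],1),'op',round(s['opening']*.0878,4),'gf',round(float(s['grasp_force']),1))
E
python3 -c "
from h import *
shift([-.085,-.0956,.2])"
```

```text
t 0.1 now(clamp) [-0.2339 -0.6616  0.2403] shift [ 0.3558 -0.4647  0.0412] turn [-1.00e-01  1.00e-02  2.27e+01] F [0.7 0.1 0.5] op 0.0881 gf 0.0
```

>>> apply_moves(plan="0.0253 -0.033 0 0 0 5 0; 0.0506 -0.066 0 0 0 10 0; 0.0759 -0.099 0 0 0 15 0; 0.1012 -0.132 0 0 0 20 0; 0.1265 -0.165 0 0 0 22.7 0; 0.1518 -0.198 0 0 0 22.7 0; 0.1771 -0.231 0 0 0 22.7 0; 0.2024 -0.264 0 0 0 22.7 0")

```text
clock: 0.77
tool_pos: [0.2881, -0.2643, 0.2409]
orientation: [-3.141, 0.0, -0.114]
wrist_force: [0.9, -0.3, 0.6]
opening: 0.432
grasp_force: 0.0
```

```bash
python3 -c "
from h import *
shift([-.085,-.0956,.12])"
```

```text
t 0.77 now(clamp) [-0.1491 -0.3383  0.2409] shift [ 0.064  -0.2427  0.121 ] turn [-0.02  0.   -0.04] F [ 0.9 -0.3  0.6] op 0.038 gf 0.0
```

>>> apply_moves(plan="0.008 -0.03 0.015 0 0 0 0; 0.016 -0.061 0.03 0 0 0 0; 0.024 -0.091 0.045 0 0 0 0; 0.032 -0.121 0.06 0 0 0 0; 0.04 -0.152 0.075 0 0 0 0; 0.048 -0.182 0.09 0 0 0 0; 0.056 -0.212 0.105 0 0 0 0; 0.064 -0.242 0.12 0 0 0 0")

```text
clock: 1.43
tool_pos: [0.3791, -0.0314, 0.1204]
orientation: [3.142, -0.0, -0.113]
wrist_force: [0.8, -0.5, 0.4]
opening: 0.007
grasp_force: 0.0
```

```bash
python3 -c "
from h import *
shift([-.085,-.0956,.040])"
```

```text
t 1.43 now(clamp) [-0.0851 -0.0966  0.1204] shift [ 0.0001 -0.001   0.0804] turn [ 0.   -0.01  0.01] F [ 0.8 -0.5  0.4] op 0.0006 gf 0.0
```

>>> apply_moves(plan="0 0 0.02 0 0 0 0; 0 -0.001 0.04 0 0 0 0; 0 -0.001 0.06 0 0 0 0; 0 -0.001 0.08 0 0 0 0; 0.003 -0.001 0.08 0 0 0 0; 0.006 -0.001 0.08 0 0 0 0; 0.009 -0.001 0.08 0 0 0 0; 0.012 -0.001 0.08 0 0 0 0")

```text
clock: 2.1
tool_pos: [0.3924, -0.0336, 0.043]
orientation: [3.141, -0.002, -0.114]
wrist_force: [-1.9, 0.0, 0.6]
opening: 0.004
grasp_force: 0.4
```

>>> apply_moves(plan="0.003 0 0 0 0 0 0; 0.006 0 0 0 0 0 0; 0.009 0 0 0 0 0 0; 0.012 0 0 0 0 0 0; 0.015 0 0 0 0 0 0; 0.018 0 0 0 0 0 0; 0.021 0 0 0 0 0 0; 0.024 0 0 0 0 0 0")

```text
clock: 2.77
tool_pos: [0.4153, -0.0361, 0.0413]
orientation: [-3.142, 0.0, -0.113]
wrist_force: [-2.4, 0.5, 1.9]
opening: 0.002
grasp_force: 1.2
```

```bash
python3 - <<'E'
from h import *
shift([-.032,-.0956,.040])
d=grab("scene"); save(d,"s2.png",(180,140,350,250),4)
E
```

```text
t 2.77 now(clamp) [-0.0486 -0.0972  0.0413] shift [ 0.0166 -0.0016  0.0013] turn [-0.  0. -0.] F [-2.4  0.5  1.9] op 0.0002 gf 1.2
```

View pics/s2.png

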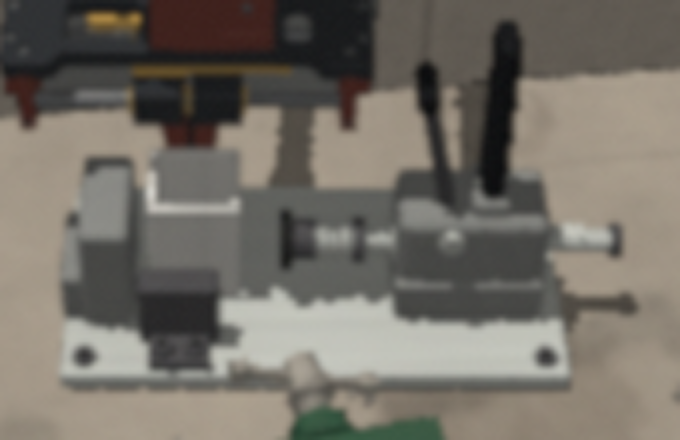

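The crop shows the offcut upright at (195,200), being pushed, and still short of the stop at (180,300). The foot pad at (288,238) is clear of it.

>>> apply_moves(plan="0.003 0 0 0 0 0 0; 0.006 0 0 0 0 0 0; 0.009 0 0 0 0 0 0; 0.012 0 0 0 0 0 0; 0.0135 0 0 0 0 0 0; 0.0145 0 0 0 0 0 0; 0.0155 0 0 0 0 0 0; 0.0155 0 0 0 0 0 0")

```text
clock: 3.48
tool_pos: [0.4306, -0.0378, 0.0413]
orientation: [-3.142, -0.0, -0.113]
wrist_force: [-0.4, -0.3, -0.0]
opening: 0.003
grasp_force: 0.1
```

```bash
python3 -c "
from h import *
shift([-.031,-.0972,.040])"
```

```text
t 3.48 now(clamp) [-0.0332 -0.0972  0.0413] shift [ 0.0022 -0.      0.0013] turn [-0.   -0.01  0.  ] F [-0.4 -0.3 -0. ] op 0.0003 gf 0.1
```

>>> apply_moves(plan="0.0005 0 0 0 0 0 0; 0.001 0 0 0 0 0 0; 0.0015 0 0 0 0 0 0; 0.002 0 0 0 0 0 0; 0.0025 0 0 0 0 0 0; 0.0025 0 0 0 0 0 0; 0.0025 0 0 0 0 0 0; 0.0025 0 0 0 0 0 0")

```text
clock: 4.15
tool_pos: [0.4316, -0.0379, 0.0413]
orientation: [-3.141, 0.003, -0.113]
wrist_force: [-8.2, 0.5, 3.9]
opening: 0.009
grasp_force: 4.3
```

```bash
python3 - <<'E'
from h import *
shift([-.031,-.0972,.040])
for n in("scene","top"):
    d=grab(n); w=cloud(d); c=(w-O)@RC
    for nm,zl,zh,xl,xh in(('stop',.047,.056,.018,.045),('off',.070,.079,-.045,.04)):
        m=(c[...,2]>zl)&(c[...,2]<zh)&(c[...,0]>xl)&(c[...,0]<xh)&(c[...,1]>-.122)&(c[...,1]<-.068)
        q=c[m]; 
        if len(q): print(n,nm,len(q),np.round(np.percentile(q,[2,50,98],axis=0)[:,:2]*1000,1).tolist())
E
```

```text
t 4.15 now(clamp) [-0.0322 -0.0971  0.0413] shift [0.0012 0.0001 0.0013] turn [-0.01  0.19  0.  ] F [-8.2  0.5  3.9] op 0.0008 gf 4.3
scene stop 202 [[21.3, -120.5], [31.5, -99.5], [40.5, -74.6]]
scene off 217 [[-23.6, -115.8], [-1.9, -94.6], [24.7, -72.7]]
```

The push force rose to 8 N after 1 mm more travel, so the offcut is home. The depth check agrees: its back face is at about 24 mm in clamp x. I'll back off and go to the trigger.

>>> apply_moves(plan="-0.01 0 0 0 0 0 0; -0.03 0 0 0 0 0 0; -0.045 0 0 0 0 0 0; -0.045 0 -0.03 0 0 0 0; -0.045 0 -0.07 0 0 0 0; -0.045 0 -0.11 0 0 0 0; -0.045 0 -0.15 0 0 0 0; -0.045 0 -0.19 0 0 0 0.08")

```text
clock: 4.92
tool_pos: [0.388, -0.033, 0.2335]
orientation: [3.142, -0.002, -0.113]
wrist_force: [1.1, 0.1, 0.1]
opening: 0.049
grasp_force: 0.0
```

```bash
cat >> h.py <<'E'
def foot():
    out=[]
    for n in("scene","top"):
        d=grab(n); c=(cloud(d)-O)@RC
        m=(abs(c[...,0])<.02)&(c[...,2]>.034)&(c[...,2]<.066)&(c[...,1]<.002)&(c[...,1]>-.14)
        h=np.histogram(c[m][:,1]*1000,bins=np.arange(-126,4,3)); 
        # top profile: max z per y bin
        ys=c[m][:,1]*1000; zs=c[m][:,2]*1000
        out.append((n,[(int(b),int(zs[(ys>=b)&(ys<b+3)].max())) for b in h[1][:-1] if ((ys>=b)&(ys<b+3)).any()]))
    return out
E
python3 - <<'E'
from h import *
shift([0,.0425,.22])
for o in foot(): print(o)
d=grab("top"); np.savez("pics/top3.npz",**d); save(d,"t3.png",(180,180,310,260),6)
E
```

```text
t 4.92 now(clamp) [-0.0761 -0.0972  0.2335] shift [ 0.076  -0.1397  0.0136] turn [ 0.   -0.09  0.  ] F [1.1 0.1 0.1] op 0.0043 gf 0.0
('scene', [(-126, 65), (-114, 64), (-111, 65), (-108, 64), (-105, 64), (-102, 65), (-99, 63), (-96, 61), (-93, 65), (-90, 62), (-87, 65), (-84, 65), (-81, 65), (-78, 64), (-54, 61), (-51, 61), (-48, 62), (-45, 57), (-42, 57), (-39, 56), (-36, 58), (-33, 54), (-30, 55), (-27, 54), (-24, 52), (-21, 56), (-18, 58), (-15, 57), (-12, 58), (-9, 52), (-6, 52), (-3, 52), (0, 52)])
('top', [])
```

View pics/t3.png

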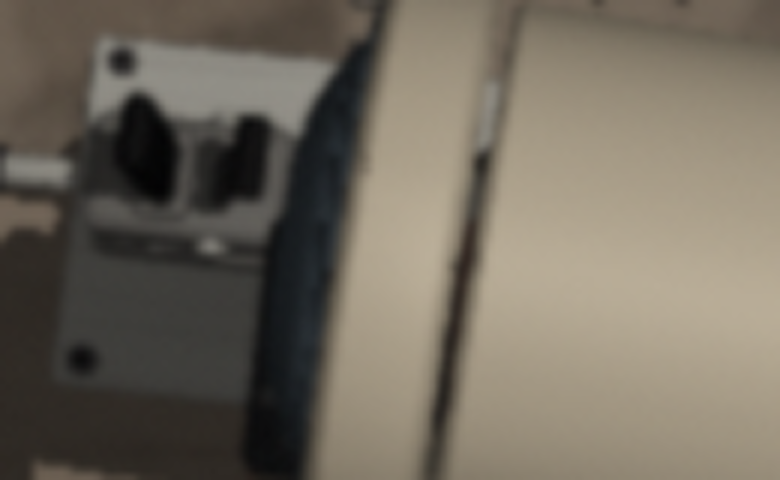

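The arm blocks the top view, but the handle and trigger at (150,145) and (250,155) are visible. The scene view's depth puts the foot face at about y = -53 mm, still free. Next I move over the grip point with the fingers open.

>>> apply_moves(plan="0.015 -0.028 0 0 0 0 0.0878; 0.03 -0.056 0 0 0 0 0.0878; 0.045 -0.084 0 0 0 0 0.0878; 0.06 -0.112 0 0 0 0 0.0878; 0.076 -0.1397 0 0 0 0 0.0878; 0.076 -0.1397 0 0 0 0 0.0878; 0.076 -0.1397 0 0 0 0 0.0878; 0.076 -0.1397 0 0 0 0 0.0878")

```text
clock: 5.73
tool_pos: [0.479, 0.0969, 0.23]
orientation: [3.141, 0.002, -0.113]
wrist_force: [-0.1, 0.3, 0.8]
opening: 0.787
grasp_force: 0.0
```

```bash
python3 - <<'E'
from h import *
shift([0,.0425,.144])
d=grab("wrist"); save(d,"w1.png",s=1.2)
E
```

```text
t 5.73 now(clamp) [-0.0004  0.0421  0.23  ] shift [ 0.0006 -0.0005  0.086 ] turn [0.06 0.12 0.02] F [-0.1  0.3  0.8] op 0.0691 gf 0.0
```

View pics/w1.png

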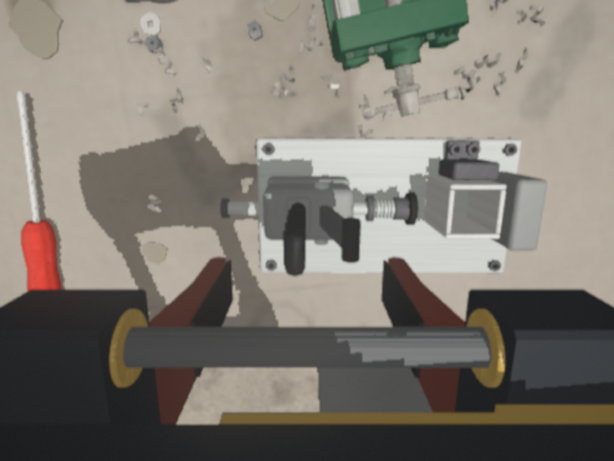

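The wrist view shows the offcut at (473,210) with its back face against the stop at (468,170). The foot pad is at (412,208) and the trigger bar and handle sit between the open fingers. Now I descend.

>>> apply_moves(plan="0.0005 -0.0005 0 0 0 0 0.0878; 0.0005 -0.0005 0 0 0 0 0.0878; 0.0005 -0.0005 0.01 0 0 0 0.0878; 0.0005 -0.0005 0.025 0 0 0 0.0878; 0.0005 -0.0005 0.04 0 0 0 0.0878; 0.0005 -0.0005 0.055 0 0 0 0.0878; 0.0005 -0.0005 0.07 0 0 0 0.0878; 0.0005 -0.0005 0.086 0 0 0 0.0878")

```text
clock: 6.45
tool_pos: [0.4798, 0.0972, 0.1442]
orientation: [-3.142, -0.0, -0.114]
wrist_force: [0.4, 0.8, 0.1]
opening: 1.005
grasp_force: 0.0
```

```bash
python3 - <<'E'
from h import *
shift([0,.0425,.144])
d=grab("wrist"); save(d,"w2.png",s=1.5)
np.savez("pics/w2.npz",**d)
d=grab("scene"); np.savez("pics/s4.npz",**d)
E
```

```text
t 6.45 now(clamp) [0.0004 0.0425 0.1442] shift [-0.0004 -0.      0.0002] turn [-0.01 -0.02 -0.04] F [0.4 0.8 0.1] op 0.0882 gf 0.0
```

View pics/w2.png

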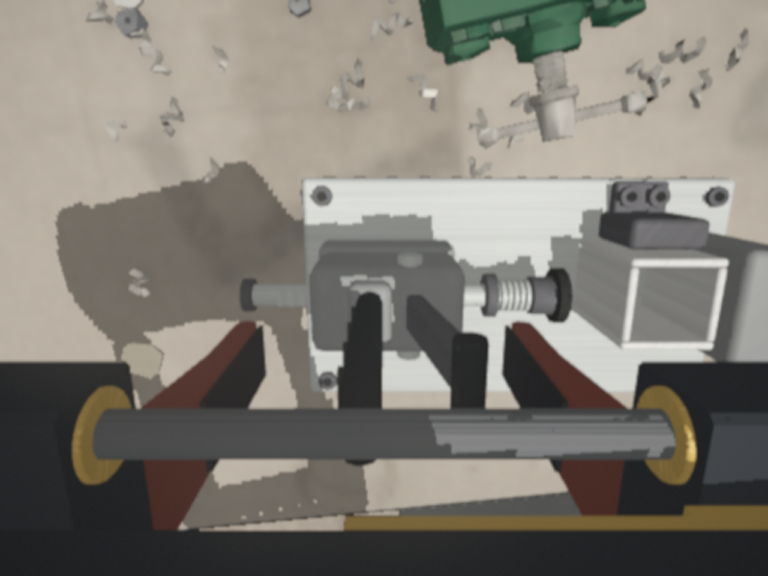

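The wrist view shows the fingers around the trigger and handle. Flange is at (490,295), coils (498–530) and pad (560,295). It suits gauging, so I'll set up a measurement along the rod.

```bash
python3 - <<'E'
from h import *
d=dict(np.load("pics/w2.npz")); c=(cloud(d)-O)@RC*1000; g=d["pixels"].mean(-1)
for u in range(306,392): print(u,int(g[195:200,u].mean()),np.round(c[197,u],0).astype(int).tolist(),end=' | ')
print((-np.array(d["R"]).T@d["t"]-O)@RC)
E
```

```text
306 101 [7, 8, 74] | 307 100 [7, 7, 74] | 308 118 [6, 6, 73] | 309 169 [5, 5, 69] | 310 206 [0, 0, 50] | 311 215 [0, 0, 50] | 312 216 [0, -1, 51] | 313 216 [0, -2, 51] | 314 216 [0, -3, 50] | 315 216 [0, -3, 50] | 316 216 [0, -4, 50] | 317 216 [0, -5, 50] | 318 216 [0, -6, 51] | 319 216 [0, -6, 51] | 320 217 [-1, -8, 48] | 321 216 [0, -8, 50] | 322 205 [0, -9, 50] | 323 154 [0, -10, 50] | 324 89 [0, -10, 52] | 325 83 [1, -10, 56] | 326 107 [2, -11, 56] | 327 115 [2, -11, 56] | 328 117 [2, -12, 56] | 329 118 [1, -13, 55] | 330 118 [1, -14, 55] | 331 119 [2, -14, 56] | 332 140 [1, -15, 56] | 333 171 [0, -17, 52] | 334 160 [0, -18, 50] | 335 184 [0, -18, 53] | 336 211 [1, -19, 53] | 337 210 [0, -20, 53] | 338 186 [0, -21, 51] | 339 186 [1, -21, 53] | 340 207 [0, -22, 52] | 341 199 [1, -23, 53] | 342 161 [0, -25, 50] | 343 170 [0, -25, 52] | 344 207 [1, -25, 53] | 345 208 [0, -26, 52] | 346 174 [0, -28, 49] | 347 171 [0, -28, 52] | 348 207 [0, -29, 52] | 349 208 [0, -30, 52] | 350 173 [-1, -31, 49] | 351 163 [0, -31, 51] | 352 204 [1, -31, 53] | 353 206 [0, -33, 51] | 354 156 [0, -33, 52
[... 188 characters left out ...]
3 115 [1, -40, 54] | 364 115 [1, -40, 54] | 365 116 [1, -41, 54] | 366 116 [1, -42, 54] | 367 116 [1, -43, 53] | 368 115 [1, -44, 53] | 369 110 [1, -44, 55] | 370 89 [1, -45, 54] | 371 59 [1, -46, 53] | 372 38 [2, -46, 57] | 373 38 [2, -46, 57] | 374 50 [2, -47, 58] | 375 58 [3, -47, 60] | 376 60 [2, -48, 59] | 377 59 [3, -48, 60] | 378 59 [3, -49, 60] | 379 57 [2, -50, 58] | 380 62 [2, -51, 59] | 381 90 [2, -51, 59] | 382 118 [-11, -72, 11] | 383 123 [-10, -72, 15] | 384 123 [-10, -72, 16] | 385 123 [-9, -72, 18] | 386 124 [-9, -72, 21] | 387 123 [-8, -72, 22] | 388 124 [-7, -72, 25] | 389 124 [-7, -71, 28] | 390 124 [-7, -72, 28] | 391 123 [-6, -71, 32] | [0.06751188 0.04329686 0.28681018]
```

Free-state check: the coil runs from -16 to -34 mm, 18 mm as it should be, and the face is at -52 mm, so jaw travel is about 10 mm. Another 37 mm or so is needed. First squeeze.

>>> apply_moves(plan="0 0 0 0 0 0 0.02; 0 0 0 0 0 0 0.02; 0 0 0 0 0 0 0.02; 0 0 0 0 0 0 0.02; 0 0 0 0 0 0 0.02; 0 0 0 0 0 0 0.02; 0 0 0 0 0 0 0.02; 0 0 0 0 0 0 0.02")

```text
clock: 7.22
tool_pos: [0.4806, 0.094, 0.1485]
orientation: [3.135, -0.004, -0.117]
wrist_force: [-4.2, -13.9, 11.0]
opening: 0.434
grasp_force: 7.1
```

```bash
cat >> h.py <<'E'
def gauge():
    d=grab("wrist"); c=(cloud(d)-O)@RC*1000; g=d["pixels"].mean(-1)
    row=g[195:200].mean(0); print('cam',np.round(toclamp(-np.array(d["R"]).T@d["t"]),4))
    # edges on the rod row, projected onto plane z=52 (coils) by ray
    R=np.array(d["R"]);C=-R.T@d["t"]
    def y(u,z):
        ray=R.T@np.array([(u-d["cx"])/d["fx"],(197-d["cy"])/d["fy"],1]); p=C+ray*(z-C[2])/ray[2]; return round(toclamp(p)[1]*1000,1)
    line=[(u,int(row[u]),c[197,u,1]) for u in range(300,420)]
    coil=[u for u in range(312,415) if row[u]>150 and abs(c[197,u,0])<4 and 44<c[197,u,2]<56]
    # split into runs; coil = last run
    runs=np.split(np.array(coil),np.where(np.diff(coil)>4)[0]+1)
    print('bright runs (y at z52):',[(y(k[0]-.5,.052),y(k[-1]+.5,.052)) for k in runs if len(k)>1])
    pad=[u for u in range(340,430) if row[u]<75 and 54<c[197,u,2]<63]
    if pad: print('face y',y(pad[-1]+1.5,.059))
    off=c[197,:,1][(c[197,:,2]>15)&(c[197,:,2]<60)&(np.abs(c[197,:,0])<16)&(c[197,:,1]<-60)]
    if len(off): print('offcut left y',np.round(np.percentile(off,[50,90]),1))
    return d,c
E
python3 - <<'E'
from h import *
shift([0,.0425,.144]); gauge()
E
```

```text
t 7.22 now(clamp) [0.0015 0.0395 0.1485] shift [-0.0016 -0.0031  0.0045] turn [ 0.39 -0.21 -0.18] F [ -4.2 -13.9  11. ] op 0.0381 gf 7.1
cam [0.0682 0.0411 0.2913]
bright runs (y at z52): [(np.float64(-4.9), np.float64(-13.6)), (np.float64(-21.5), np.float64(-38.2))]
face y -56.8
offcut left y [-112.5  -71.7]
```

>>> apply_moves(plan="0 0 0 0 0 0 0.02; 0 0 0 0 0 0 0.02; 0 0 0 0 0 0 0.02; 0 0 0 0 0 0 0.02; 0 0 0 0 0 0 0.02; 0 0 0 0 0 0 0.02; 0 0 0 0 0 0 0.02; 0 0 0 0 0 0 0.02")

```text
clock: 7.93
tool_pos: [0.4813, 0.0971, 0.1486]
orientation: [3.141, -0.005, -0.114]
wrist_force: [-1.2, -2.2, 8.5]
opening: 0.282
grasp_force: 30.0
```

```bash
python3 - <<'E'
from h import *
shift([0,.0425,.144]); gauge()
E
```

```text
t 7.93 now(clamp) [0.0019 0.0425 0.1486] shift [-0.0019  0.      0.0046] turn [ 0.02 -0.3  -0.04] F [-1.2 -2.2  8.5] op 0.0248 gf 30.0
cam [0.0683 0.0434 0.2915]
bright runs (y at z52): [(np.float64(-1.1), np.float64(-18.5)), (np.float64(-26.4), np.float64(-43.1))]
face y -61.3
offcut left y [-112.5  -71.5]
```

The full squeeze at 24.8 mm advanced the rod 10 mm. The next two strokes have no risk of pressing too far.

>>> apply_moves(plan="0 0 0 0 0 0 0.08; 0 0 0 0 0 0 0.08; 0 0 0 0 0 0 0.08; 0 0 0 0 0 0 0.08; 0 0 0 0 0 0 0.08; 0 0 0 0 0 0 0.08; 0 0 0 0 0 0 0.08; 0 0 0 0 0 0 0.08")

```text
clock: 8.65
tool_pos: [0.4795, 0.0982, 0.1445]
orientation: [-3.141, 0.002, -0.113]
wrist_force: [0.6, 0.8, 0.4]
opening: 0.85
grasp_force: 0.0
```

>>> apply_moves(plan="0 0 0 0 0 0 0.02; 0 0 0 0 0 0 0.02; 0 0 0 0 0 0 0.02; 0 0 0 0 0 0 0.02; 0 0 0 0 0 0 0.02; 0 0 0 0 0 0 0.02; 0 0 0 0 0 0 0.02; 0 0 0 0 0 0 0.02")

```text
clock: 9.32
tool_pos: [0.4801, 0.0954, 0.147]
orientation: [3.138, -0.001, -0.116]
wrist_force: [-0.6, 3.2, 6.5]
opening: 0.323
grasp_force: 15.7
```

>>> apply_moves(plan="0 0 0 0 0 0 0.02; 0 0 0 0 0 0 0.02; 0 0 0 0 0 0 0.02; 0 0 0 0 0 0 0.02; 0 0 0 0 0 0 0.02; 0 0 0 0 0 0 0.02; 0 0 0 0 0 0 0.02; 0 0 0 0 0 0 0.02")

```text
clock: 9.98
tool_pos: [0.4803, 0.0972, 0.1469]
orientation: [3.141, -0.002, -0.114]
wrist_force: [-2.4, -3.8, 6.4]
opening: 0.284
grasp_force: 30.0
```

```bash
python3 - <<'E'
from h import *
shift([0,.0425,.144]); gauge()
E
```

```text
t 9.98 now(clamp) [0.0009 0.0425 0.1469] shift [-0.0009  0.      0.0029] turn [ 0.03 -0.1  -0.03] F [-2.4 -3.8  6.4] op 0.0249 gf 30.0
cam [0.0678 0.0435 0.2896]
bright runs (y at z52): [(np.float64(-0.8), np.float64(-24.4)), (np.float64(-32.3), np.float64(-49.6))]
face y -67.4
offcut left y [-112.4  -62.5]
```

Coil edge moved from -26.4 to -32.3 mm, so that stroke gave 6 mm (jaw travel about 26). Next stroke to 32 mm.

>>> apply_moves(plan="0 0 0 0 0 0 0.08; 0 0 0 0 0 0 0.08; 0 0 0 0 0 0 0.08; 0 0 0 0 0 0 0.08; 0 0 0 0 0 0 0.08; 0 0 0 0 0 0 0.08; 0 0 0 0 0 0 0.08; 0 0 0 0 0 0 0.08")

```text
clock: 10.7
tool_pos: [0.4796, 0.0982, 0.1447]
orientation: [-3.141, 0.002, -0.113]
wrist_force: [-1.2, -0.6, -0.3]
opening: 0.849
grasp_force: 0.0
```

>>> apply_moves(plan="0 0 0 0 0 0 0.02; 0 0 0 0 0 0 0.02; 0 0 0 0 0 0 0.02; 0 0 0 0 0 0 0.02; 0 0 0 0 0 0 0.02; 0 0 0 0 0 0 0.02; 0 0 0 0 0 0 0.02; 0 0 0 0 0 0 0.02")

```text
clock: 11.37
tool_pos: [0.4802, 0.0954, 0.1471]
orientation: [3.138, -0.002, -0.116]
wrist_force: [-0.9, 2.7, 7.1]
opening: 0.326
grasp_force: 15.8
```

>>> apply_moves(plan="0 0 0 0 0 0 0.02; 0 0 0 0 0 0 0.02; 0 0 0 0 0 0 0.02; 0 0 0 0 0 0 0.02; 0 0 0 0 0 0 0.02; 0 0 0 0 0 0 0.02; 0 0 0 0 0 0 0.02; 0 0 0 0 0 0 0.02")

```text
clock: 12.03
tool_pos: [0.4804, 0.0972, 0.147]
orientation: [3.141, -0.002, -0.114]
wrist_force: [-1.9, -3.8, 7.8]
opening: 0.28
grasp_force: 30.0
```

```bash
python3 - <<'E'
from h import *
shift([0,.0425,.144]); d,c=gauge(); save(d,"w5.png",(180,100,512,280),2.3)
E
```

```text
t 12.03 now(clamp) [0.001  0.0426 0.147 ] shift [-0.001   0.0001  0.003 ] turn [ 0.03 -0.13 -0.03] F [-1.9 -3.8  7.8] op 0.0246 gf 30.0
cam [0.0679 0.0435 0.2897]
bright runs (y at z52): [(np.float64(-0.8), np.float64(-29.9)), (np.float64(-38.6), np.float64(-55.1))]
face y -73.6
offcut left y [-114.4  -64.5]
```

View pics/w5.png

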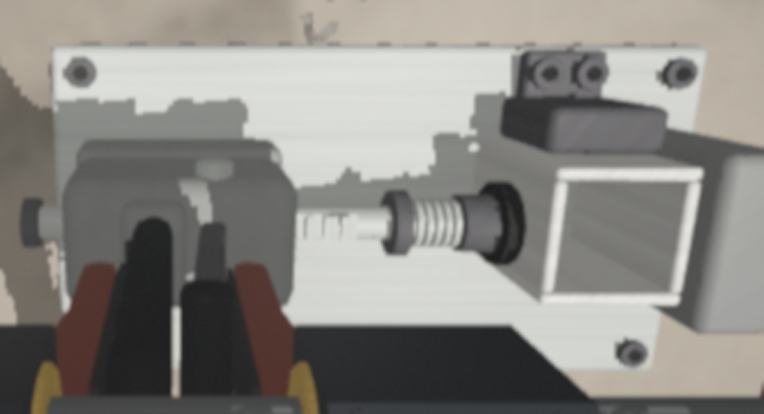

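The foot pad at (505,222) now touches the offcut, the coil is still free, and a small gap to the anvil remains. Next stroke, to 38 mm, slides the offcut across.

>>> apply_moves(plan="0 0 0 0 0 0 0.08; 0 0 0 0 0 0 0.08; 0 0 0 0 0 0 0.08; 0 0 0 0 0 0 0.08; 0 0 0 0 0 0 0.08; 0 0 0 0 0 0 0.08; 0 0 0 0 0 0 0.08; 0 0 0 0 0 0 0.08")

```text
clock: 12.75
tool_pos: [0.4796, 0.0982, 0.1447]
orientation: [-3.141, 0.002, -0.113]
wrist_force: [-1.3, -0.1, 0.1]
opening: 0.848
grasp_force: 0.0
```

>>> apply_moves(plan="0 0 0 0 0 0 0.02; 0 0 0 0 0 0 0.02; 0 0 0 0 0 0 0.02; 0 0 0 0 0 0 0.02; 0 0 0 0 0 0 0.02; 0 0 0 0 0 0 0.02; 0 0 0 0 0 0 0.02; 0 0 0 0 0 0 0.02")

```text
clock: 13.42
tool_pos: [0.4802, 0.0954, 0.1471]
orientation: [3.138, -0.002, -0.116]
wrist_force: [-0.2, 0.4, 5.7]
opening: 0.327
grasp_force: 15.7
```

>>> apply_moves(plan="0 0 0 0 0 0 0.02; 0 0 0 0 0 0 0.02; 0 0 0 0 0 0 0.02; 0 0 0 0 0 0 0.02; 0 0 0 0 0 0 0.02; 0 0 0 0 0 0 0.02; 0 0 0 0 0 0 0.02; 0 0 0 0 0 0 0.02")

```text
clock: 14.08
tool_pos: [0.4804, 0.0972, 0.147]
orientation: [3.141, -0.002, -0.114]
wrist_force: [-2.5, -3.2, 6.6]
opening: 0.282
grasp_force: 30.0
```

```bash
python3 - <<'E'
from h import *
shift([0,.0425,.144]); d,c=gauge()
m=(abs(c[...,2]-74)<4)&(c[...,1]<-65)&(c[...,1]>-123)&(c[...,0]<40); q=c[m]; print('offcut top',np.round(np.percentile(q,[2,50,98],axis=0),1).tolist())
E
```

```text
t 14.08 now(clamp) [0.001  0.0426 0.147 ] shift [-0.001   0.0001  0.003 ] turn [ 0.03 -0.12 -0.03] F [-2.5 -3.2  6.6] op 0.0248 gf 30.0
cam [0.0679 0.0435 0.2897]
bright runs (y at z52): [(np.float64(-0.8), np.float64(-36.2)), (np.float64(-45.6), np.float64(-61.4))]
face y -79.7
offcut left y [-119.6  -65.3]
offcut top [[-19.7, -122.6, 70.2], [3.4, -100.5, 72.8], [24.3, -79.0, 74.5]]
```

The foot face is at -79.7 mm, so the offcut is at the anvil and still against the stop (back face about 24 mm). The next stroke should press the spring about 6 mm.

>>> apply_moves(plan="0 0 0 0 0 0 0.08; 0 0 0 0 0 0 0.08; 0 0 0 0 0 0 0.08; 0 0 0 0 0 0 0.08; 0 0 0 0 0 0 0.08; 0 0 0 0 0 0 0.08; 0 0 0 0 0 0 0.08; 0 0 0 0 0 0 0.08")

```text
clock: 14.8
tool_pos: [0.4795, 0.0982, 0.1447]
orientation: [-3.141, 0.002, -0.113]
wrist_force: [0.6, -0.5, 0.9]
opening: 0.847
grasp_force: 0.0
```

>>> apply_moves(plan="0 0 0 0 0 0 0.02; 0 0 0 0 0 0 0.02; 0 0 0 0 0 0 0.02; 0 0 0 0 0 0 0.02; 0 0 0 0 0 0 0.02; 0 0 0 0 0 0 0.02; 0 0 0 0 0 0 0.02; 0 0 0 0 0 0 0.02")

```text
clock: 15.47
tool_pos: [0.4802, 0.0954, 0.147]
orientation: [3.138, -0.002, -0.116]
wrist_force: [-0.5, -0.6, 4.8]
opening: 0.324
grasp_force: 16.2
```

>>> apply_moves(plan="0 0 0 0 0 0 0.02; 0 0 0 0 0 0 0.02; 0 0 0 0 0 0 0.02; 0 0 0 0 0 0 0.02; 0 0 0 0 0 0 0.02; 0 0 0 0 0 0 0.02; 0 0 0 0 0 0 0.02; 0 0 0 0 0 0 0.02")

```text
clock: 16.13
tool_pos: [0.4804, 0.0972, 0.1469]
orientation: [3.141, -0.002, -0.114]
wrist_force: [-2.2, -4.0, 7.4]
opening: 0.283
grasp_force: 30.0
```

```bash
python3 - <<'E'
from h import *
shift([0,.0425,.144]); d,c=gauge()
save(d,"w7.png",(180,100,512,280),2.3)
m=(abs(c[...,2]-74)<4)&(c[...,1]<-65)&(c[...,1]>-123)&(c[...,0]<40); q=c[m]; print('offcut top',np.round(np.percentile(q,[2,50,98],axis=0),1).tolist())
E
```

```text
t 16.13 now(clamp) [0.001  0.0425 0.1469] shift [-0.001   0.      0.0029] turn [ 0.03 -0.12 -0.03] F [-2.2 -4.   7.4] op 0.0248 gf 30.0
cam [0.0679 0.0435 0.2896]
bright runs (y at z52): [(np.float64(-0.8), np.float64(-41.7)), (np.float64(-51.1), np.float64(-60.6))]
face y -79.7
offcut left y [-119.9  -64.5]
offcut top [[-19.8, -122.7, 70.2], [3.4, -100.1, 72.8], [24.4, -79.0, 74.4]]
```

View pics/w7.png

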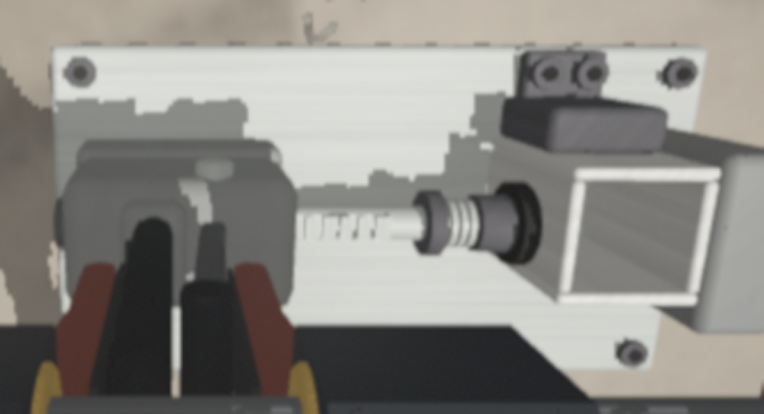

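The coil now shows about 9.5 mm against 16.7 mm free by the same measure, so the press is about 6.5–7 mm. The offcut is upright against the anvil and stop. That is in range but short of half way. A further full stroke would reach about 12.5 mm, still safe, so I'll do a partial one and hold near 9 mm.

>>> apply_moves(plan="0 0 0 0 0 0 0.08; 0 0 0 0 0 0 0.08; 0 0 0 0 0 0 0.08; 0 0 0 0 0 0 0.08; 0 0 0 0 0 0 0.08; 0 0 0 0 0 0 0.08; 0 0 0 0 0 0 0.08; 0 0 0 0 0 0 0.08")

```text
clock: 16.85
tool_pos: [0.4795, 0.0982, 0.1446]
orientation: [-3.141, 0.002, -0.113]
wrist_force: [0.6, -0.1, 0.6]
opening: 0.848
grasp_force: 0.0
```

>>> apply_moves(plan="0 0 0 0 0 0 0.042; 0 0 0 0 0 0 0.042; 0 0 0 0 0 0 0.042; 0 0 0 0 0 0 0.042; 0 0 0 0 0 0 0.042; 0 0 0 0 0 0 0.042; 0 0 0 0 0 0 0.038; 0 0 0 0 0 0 0.038")

```text
clock: 17.52
tool_pos: [0.4799, 0.0938, 0.1467]
orientation: [3.134, -0.001, -0.117]
wrist_force: [-5.8, -16.4, 7.3]
opening: 0.435
grasp_force: 8.6
```

>>> apply_moves(plan="0 0 0 0 0 0 0.036; 0 0 0 0 0 0 0.036; 0 0 0 0 0 0 0.036; 0 0 0 0 0 0 0.036; 0 0 0 0 0 0 0.036; 0 0 0 0 0 0 0.036; 0 0 0 0 0 0 0.036; 0 0 0 0 0 0 0.036")

```text
clock: 18.18
tool_pos: [0.4799, 0.0937, 0.1468]
orientation: [3.134, -0.001, -0.117]
wrist_force: [-5.6, -16.7, 9.7]
opening: 0.414
grasp_force: 8.7
```

```bash
python3 - <<'E'
from h import *
shift([0,.0425,.144]); gauge()
E
```

```text
t 18.18 now(clamp) [0.0009 0.0391 0.1468] shift [-0.0009 -0.0035  0.0028] turn [ 0.44 -0.06 -0.2 ] F [ -5.6 -16.7   9.7] op 0.0364 gf 8.7
cam [0.0679 0.0408 0.2894]
bright runs (y at z52): [(np.float64(-5.0), np.float64(-43.7)), (np.float64(-53.2), np.float64(-61.9))]
face y -79.6
offcut left y [-119.8  -64.9]
```

>>> apply_moves(plan="0 0 0 0 0 0 0.034; 0 0 0 0 0 0 0.034; 0 0 0 0 0 0 0.034; 0 0 0 0 0 0 0.034; 0 0 0 0 0 0 0.034; 0 0 0 0 0 0 0.034; 0 0 0 0 0 0 0.034; 0 0 0 0 0 0 0.034")

```text
clock: 18.9
tool_pos: [0.4799, 0.0937, 0.1469]
orientation: [3.134, -0.001, -0.117]
wrist_force: [-5.7, -16.9, 8.6]
opening: 0.391
grasp_force: 8.8
```

>>> apply_moves(plan="0 0 0 0 0 0 0.034; 0 0 0 0 0 0 0.034; 0 0 0 0 0 0 0.034; 0 0 0 0 0 0 0.034; 0 0 0 0 0 0 0.034; 0 0 0 0 0 0 0.034; 0 0 0 0 0 0 0.034; 0 0 0 0 0 0 0.034")

```text
clock: 19.57
tool_pos: [0.4799, 0.0937, 0.147]
orientation: [3.134, -0.001, -0.117]
wrist_force: [-6.0, -16.9, 8.8]
opening: 0.386
grasp_force: 8.8
```

```bash
python3 - <<'E'
from h import *
shift([0,.0425,.144]); d,c=gauge(); save(d,"w9.png",(180,100,512,280),2.3)
m=(abs(c[...,2]-74)<4)&(c[...,1]<-65)&(c[...,1]>-123)&(c[...,0]<40); q=c[m]; print('offcut top',np.round(np.percentile(q,[2,50,98],axis=0),1).tolist())
E
```

```text
t 19.57 now(clamp) [0.0009 0.039  0.147 ] shift [-0.0009 -0.0035  0.0029] turn [ 0.44 -0.07 -0.21] F [ -6.  -16.9   8.8] op 0.0339 gf 8.8
cam [0.0679 0.0407 0.2895]
bright runs (y at z52): [(np.float64(-5.1), np.float64(-43.8)), (np.float64(-53.3), np.float64(-62.0))]
face y -79.7
offcut left y [-119.8  -63.7]
offcut top [[-20.0, -122.6, 70.3], [3.4, -100.4, 72.8], [24.3, -79.0, 74.3]]
```

View pics/w9.png

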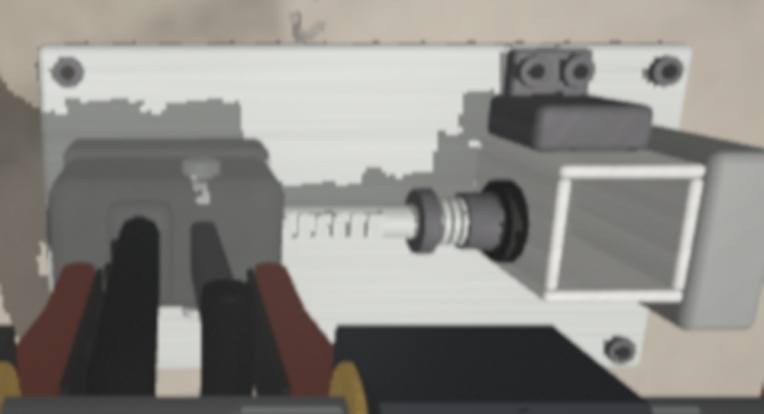

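The coil shows about half its free length at (455,220), and the press is about 8 mm. The offcut at (625,235) sits against the stop and the anvil, with the trigger held at about 17 N and steady. Handing in.

```bash
python3 -c "
from h import *
print(r.hand_in())"
```

```text
the job is handed in; nothing more can be done
None
```

The job is handed in, with no verdict returned: the offcut is home against the back stop and anvil, the foot is pressed about 8 mm into its spring by camera estimate, and the trigger is still held squeezed.

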